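# Sound the figure stand's sockets, set the posts, and put the kit away

### The arm

A 6-joint arm with a two-finger parallel gripper is mounted at the origin on the work surface. World frame = base frame: x ahead of the robot, y to its left, z up, the work surface at z = 0. Lengths are in mm, angles in rad, forces in N, time in s.
With the tool pointing down it reaches from about 350 to 775 mm from the base axis. Payload 7.3 kg.
Tool frame: the origin (TCP) lies midway between the tips of the shut fingers; the grasp point (between the pads) lies 19 mm behind it; z points along the fingers, y is the line along which they close (so a half turn about z gives the same grasp; the last joint's range is limited). The gripper opens to 92 mm and grips with 3 to 60 N. Pads are 19 mm wide; open, the fingers measure 130 mm over their backs; the gripper's body (75 mm by 190 mm) begins 47 mm behind the grasp point.
Start: joints at [-1.357, 0.342, 1.524, -0, 1.275, -0.146], TCP at [184.869, -491.394, 226.741] pointing down, gripper open.
Joint ranges: [-2.53, 2.53], [-0.77, 2.02], [0.04, 2.7], [-1, 4.14], [0.28, 2.66], [-3.11, 3.11]. Speed limits (rad/s): [2.57, 2.57, 3.14, 3.14, 3.14, 3.14].

### API

Orientations are given as [roll, pitch, yaw] about the fixed x, y, z axes, in that order (R = Rz(yaw) Ry(pitch) Rx(roll)).
In Python, from plant import bot gives the robot as it stands. The module is installed in compiled form; this text tells all that it offers.
- The arm moves only by the shell command python3 -m crank 'ROWS' [OPENING]. ROWS is JSON, a list of rows, each a list of 6 numbers: the shift along the tool's x, y, z in m, then the turn, a rotation vector about the tool's x, y, z in rad. In form: [[dx, dy, dz, wx, wy, wz], ...]. A call has 1 to 5 rows; each row shifts and turns the commanded pose from where the row before left it, along the tool's axes as they then stand; what a row does not reach is not made up. A row lasts 1/8 s, in which the tool goes at most 62.5 mm and 10.7 degrees, less where a joint would pass 70% of its speed; a pose out of reach is approached as far as the arm can. A call is refused whole if a number of a shift passes 0.0625 or a number of a turn 0.188, either way. A call with a gripper value outside its range is refused whole. OPENING is the opening in per cent of the stroke, from 0 (shut) to 100 (fully open), set as the call begins (- or left out, the last holds). The fingers move at their own pace and stop on an object; the grip force is fixed at half the most. Time passes only in rows, so rows that do not move let the fingers close. It gives the time, the measured TCP pose, the force, the opening and the grip force at its end, in the units of the state.
- bot.get_obs(): the state, without advancing time (a new reading comes with each control period).
- bot.capture(name): name is "scene" or "top" or "wrist"; returns a dict with "color" (420x560x3 uint8, blue, green, red), "fov_y" (degrees; the focal length in pixels is half the picture's height over the tangent of half this angle, whatever the lens; pixels are square), "cx", "cy" (the principal point, pixels), "extrinsics" (4x4, takes a point from world to camera coordinates); the wrist camera has in their place "tool_from_camera" (4x4, takes a point from camera to tool coordinates, whose origin is the TCP and whose axes are the flange's). Camera axes: x right, y up, looking along -z (the intrinsics and any distortion apply to the point x, -y, -z); pixel columns grow to the right and rows downward; lengths in mm; the calibration is good to about 2 mm. A picture is of the moment at which its call begins: read the wrist's pose just before it. There is no depth.
- bot.close_job(): hands the job in; it is judged then, once.
The state is a dict: "time": time; "joint_positions": joint angles; "dq": joint speeds; "tau": joint torques, N m; "tool_pos": TCP position; "tcp_rot": TCP orientation; "contact_force": force on the tool from outside, world axes, zero at the start; "moment": the same for the moment, N m; "grip_width": finger opening in mm; "finger_force": force on a finger pad.
Only numpy, scipy, OpenCV 4.12 (cv2) and the standard library are available. Lean on these libraries where they do the work, as an engineer would, in place of code of your own. Each camera call takes 0.05 s, during which the arm holds its last target. There are 200 camera calls.

### The job

Take the depth rod and sound the two blind sockets of the figure stand to the bottom, the left one first and then the right, and put the rod back in its holder. Set in each socket the post that then stands 40 mm out of the stand (to within 4 mm), its foot on the socket's floor. Put the post that is left over and every loose wooden figure blank into the steel tub, close the tub fully with its lid, and leave the bowl, spatula and jar alone.

Things in the scene. Friction and masses are not known exactly. Their poses are not given: they have to be found in the camera images.
- board: The figure stand: a heavy pale wooden block fixed to the bench, 80 x 170 x 55 mm (x, y, z), with two round upright sockets 16 mm in diameter in its top, 80 mm apart along its own y. Origin at the centre of its underside; its yaw varies. The sockets are blind; each is 18, 30 or 42 mm deep, the two always differ, and which is which changes from start to start. Flat floors.
- socket_left (a point): Centre of the mouth of the left socket (the robot's left, +y), in the plane of the stand's top, 55 mm above the bench.
- socket_right (a point): Centre of the mouth of the right socket (the robot's right, -y), likewise.
- rack: Post rack: dark wooden block fixed to the bench, 50 x 170 x 30 mm, with three upright holes 16 mm in diameter and 15 mm deep, 55 mm apart along its own y, one post standing in each, in any order. Origin at the centre of its underside; its yaw varies.
- holder: Rod holder: dark wooden block fixed to the bench, 60 x 60 x 75 mm, with one upright hole 12 mm in diameter through it. Origin at the centre of its underside.
- holder_hole (a point): Centre of the mouth of the holder's hole, 75 mm above the bench.
- rod: Depth rod: steel shaft 8 mm in diameter and 70 mm long below a black round handle 20 mm in diameter and 50 mm long. Origin at the flat tip of the shaft, z axis towards the handle; the handle spans z = 70 to 120 mm. It starts standing upright in the holder, the handle's lower end resting on the holder's top, the tip 5 mm above the bench. 60 g.
- rod_tip (a point): The tip of the depth rod's shaft.
- rod_shoulder (a point): Centre of the lower end of the rod's handle, 70 mm from the tip.
- tub: Round open steel tub fixed to the bench, 95 mm tall, outside 156 mm in diameter at the rim, walls 4 mm, floor 5 mm thick. Origin at the centre of its underside.
- tub_rim (a point): Centre of the tub's mouth, 95 mm above the bench.
- lid: Round plywood lid of the tub, lying right way up on the bench, on the left: a disc 160 mm in diameter and 8 mm thick, with a lip 132 mm in diameter and 6 mm deep under it that goes into the tub, and a dark knob 24 mm in diameter that rises 30 mm from the disc's upper side. Origin at the centre of the lip's underside: lip 0 to 6 mm, disc 6 to 14 mm, knob 14 to 44 mm. When it is on, the disc rests on the rim and the origin is 6 mm below the rim. 160 g.
- tea_bowl: Bystander: blue ceramic bowl, 110 mm across, 55 mm tall, loose on the left.
- spatula: Bystander: wooden spatula 200 mm long, lying loose beyond the stand.
- jar: Bystander: glass jar 60 mm across, 75 mm tall, loose at the far right.
- post_short: A plain round aluminium post, 14 mm in diameter and 58 mm long (the shortest of three), standing upright in a rack hole, 15 mm of it hidden in the hole. Origin at the centre of its foot, z axis along it to the top.
- post_short_top (a point): Centre of the top end of that post.
- post_medium: A plain round aluminium post, 14 mm in diameter and 70 mm long (the middle one of three), standing upright in a rack hole, 15 mm of it hidden in the hole. Origin at the centre of its foot, z axis along it to the top.
- post_medium_top (a point): Centre of the top end of that post.
- post_long: A plain round aluminium post, 14 mm in diameter and 82 mm long (the longest of three), standing upright in a rack hole, 15 mm of it hidden in the hole. Origin at the centre of its foot, z axis along it to the top.
- post_long_top (a point): Centre of the top end of that post.
- figure_1: A plain turned wooden figure blank (peg doll), 74 mm tall: foot disc 44 mm in diameter and 8 mm thick, straight body 28 mm in diameter from 8 to 56 mm up, ball head 24 mm in diameter centred 62 mm up. Origin at the centre of its underside, z axis to the head. Stands on the bench; one to three are present, to the right of the work. About 40 g.
- figure_2: A plain turned wooden figure blank (peg doll), 74 mm tall: foot disc 44 mm in diameter and 8 mm thick, straight body 28 mm in diameter from 8 to 56 mm up, ball head 24 mm in diameter centred 62 mm up. Origin at the centre of its underside, z axis to the head. Stands on the bench; one to three are present, to the right of the work. About 40 g.
- figure_3: A plain turned wooden figure blank (peg doll), 74 mm tall: foot disc 44 mm in diameter and 8 mm thick, straight body 28 mm in diameter from 8 to 56 mm up, ball head 24 mm in diameter centred 62 mm up. Origin at the centre of its underside, z axis to the head. Stands on the bench; one to three are present, to the right of the work. About 40 g.
There are look-alikes about, which are no part of the job. What is shaped like the figure_1 but green, purple or turquoise is not meant.

How it is judged:
By the outcome, as a careful person would: the job done as asked, in the order asked, and still so for the second after the job is handed in, with the robot touching nothing.
Of figure_1, figure_2, figure_3 only 1 to 3 are there at a start; the rules pass over those that are not, and their reading is None.
At some moment in a run one of figure_1, figure_2, figure_3, lid may be knocked a few centimetres aside while the robot is not near it.
It also fails if it takes over 210 s, if anything falls off the work surface, if the arm or the gripper's body presses on something with over 40 N, if the wrist force passes 120 N, or if a joint passes its speed limit or range.

## Working session

There is one attempt and no reset: what is moved stays moved. The work goes in short steps, Python scripts to look and compute and a shell command to move; the robot and the scene stay as the last step left them, time stands still between calls to the robot, and variables do not carry over. Pictures are saved under pics/ and viewed, at most 14 in all, crops included, and the job is handed in when it is done.

```bash
mkdir -p pics; cat > h.py <<'E'
import numpy as np, cv2, json
from plant import bot
from scipy.spatial.transform import Rotation as R
def T_tool():
    o=bot.get_obs(); M=np.eye(4); M[:3,:3]=R.from_euler('xyz',o['tcp_rot']).as_matrix(); M[:3,3]=o['tool_pos']; return M
def cap(name,fn=None):
    Tt=T_tool(); c=bot.capture(name)
    f=c['color'].shape[0]/2/np.tan(np.radians(c['fov_y'])/2)
    W=Tt@np.array(c['tool_from_camera']) if name=='wrist' else np.linalg.inv(np.array(c['extrinsics']))
    k={'f':f,'cx':c['cx'],'cy':c['cy'],'W':W.tolist(),'extra':{a:b for a,b in c.items() if a not in('color','extrinsics','tool_from_camera')}}
    if fn: cv2.imwrite('pics/'+fn+'.png',c['color']); json.dump(k,open('pics/'+fn+'.json','w'),default=lambda x:np.array(x).tolist())
    return c['color'],k
def load(fn): return json.load(open('pics/'+fn+'.json'))
def world(k,u,v,z):
    W=np.array(k['W']); d=W[:3,:3]@np.array([(u-k['cx'])/k['f'],-(v-k['cy'])/k['f'],-1]); o=W[:3,3]
    return o+d*(z-o[2])/d[2]
def pix(k,p):
    q=np.linalg.inv(np.array(k['W']))@np.append(p,1); return k['cx']+k['f']*q[0]/-q[2], k['cy']-k['f']*q[1]/-q[2]
def rows(target):  # total shift in tool axes (mm) 
    M=T_tool(); return M[:3,:3].T@(np.array(target)-M[:3,3])
E
python3 - <<'E'
from h import *
for n in('scene','top','wrist'):
    c,k=cap(n,n+'0'); print(n,k['extra'],k['f'],np.round(k['W'],3).tolist())
print(bot.get_obs())
E
```

```text
scene {'fov_y': 45.507856333161854, 'cx': 283.02266498902213, 'cy': 216.733298647031} 500.69689960100067 [[0.824, -0.412, 0.389, 1160.04], [0.566, 0.618, -0.545, -776.776], [-0.016, 0.67, 0.742, 1134.923], [0.0, 0.0, 0.0, 1.0]]
top {'fov_y': 51.34099106080187, 'cx': 282.3505485922189, 'cy': 208.31998621286903} 436.9234120544727 [[0.001, 0.982, -0.19, 401.301], [-1.0, 0.001, -0.0, 5.285], [-0.0, 0.19, 0.982, 1269.618], [0.0, 0.0, 0.0, 1.0]]
wrist {'fov_y': 66.00843574041517, 'cx': 282.85684132461705, 'cy': 215.57224471861} 323.3195321557871 [[0.351, 0.894, 0.277, 260.069], [-0.936, 0.336, 0.101, -464.167], [-0.003, -0.294, 0.956, 384.314], [0.0, 0.0, 0.0, 1.0]]
{'time': 0.15, 'joint_positions': array([-1.35700891e+00,  3.42569945e-01,  1.52477787e+00, -2.44628399e-05,
        1.27538242e+00, -1.46025413e-01]), 'dq': array([-0.00105009, -0.00178417, -0.00314663,  0.00046242,  0.00050009,
       -0.00078663]), 'tau': array([ 1.54708356e-03, -4.31468153e+01, -2.44354409e+01,  7.18034827e-02,
        5.37146232e-02, -9.20388561e-05]), 'tool_pos': array([ 184.79069467, -491.09153911,  226.20771669]), 'tcp_rot': array([-3.14046377e+00, -1.42380194e-04,  3.59819889e-01]), 'contact_force': array([ 0.11179043,  0.89657599, -0.73224043]), 'moment': array([-0.01676307, -0.03183922,  0.02926107]), 'finger_force': 0.0, 'grip_width': 91.99209264508424}
```

```bash
python3 - <<'E'
import cv2
t=cv2.imread('pics/top0.png'); cv2.imwrite('pics/top0b.png',cv2.resize(t,(800,600),interpolation=cv2.INTER_CUBIC))
t=cv2.imread('pics/scene0.png'); cv2.imwrite('pics/scene0b.png',cv2.resize(t,(800,600),interpolation=cv2.INTER_CUBIC))
E
```

```text
(no output)
```

View pics/top0b.png

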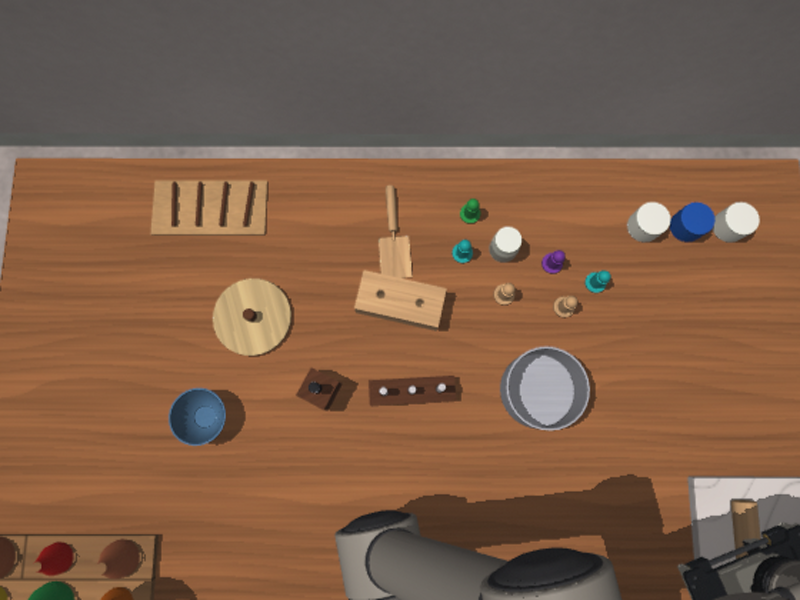

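View pics/scene0b.png

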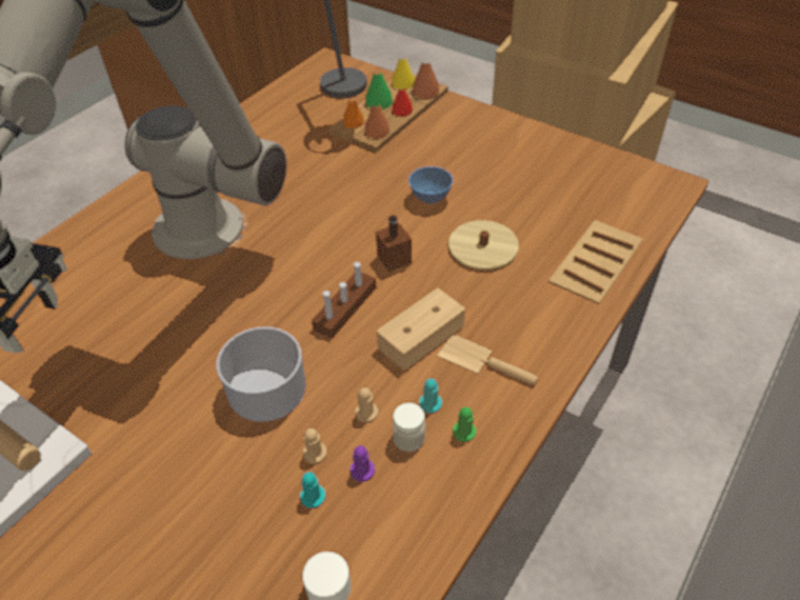

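Top view (800-wide scale): two plain wooden figures are at (505,293) and (566,306). The green, purple and two turquoise look-alikes are not meant. Lid at (252,316), tub (546,388), stand (402,298), rack (414,390) with three posts, holder (320,389), bowl (198,417), jar (507,243), spatula (395,240).

```bash
python3 - <<'E'
from h import *
k=load('top0'); s=.7
for n,u,v,z in [('sockL',380,294,55),('sockR',419,302,55),('rod',315,387,125),('postL',383,391,75),('postM',413,390,75),('postR',442,388,75),('tubrim',546,388,95),('knob',249,315,44),('lid',252,316,14),('fig1',506,290,62),('fig2',570,302,62),('fig1foot',505,295,8),('fig2foot',565,308,8),('bowl',198,417,55),('jar',507,238,75)]:
    print(n,np.round(world(k,u*s,v*s,z)))
print(np.round(rows([480,20,330])), np.degrees(bot.get_obs()['tcp_rot']))
E
```

```text
sockL [643.  52.  55.]
sockR [627. -25.  55.]
rod [457. 166. 125.]
postL [452.  44.  75.]
postM [454. -13.  75.]
postR [457. -68.  75.]
tubrim [ 457. -260.   95.]
knob [602. 313.  44.]
lid [605. 314.  14.]
fig1 [ 650. -197.   62.]
fig2 [ 626. -322.   62.]
fig1foot [ 651. -204.    8.]
fig2foot [ 624. -326.    8.]
bowl [403. 398.  55.]
jar [ 753. -200.   75.]
[ 456. -375. -103.] [-1.79935320e+02 -8.15778422e-03  2.06161610e+01]
```

```bash
python3 -m crank '[[0,0,-0.05,0,0,0.18],[0,0,-0.05,0,0,0.18],[0.0295,-0.051,0,0,0,0],[0.0295,-0.051,0,0,0,0],[0.0295,-0.051,0,0,0,0]]' && python3 -m crank '[[0.0295,-0.051,0,0,0,0],[0.0295,-0.051,0,0,0,0],[0.0295,-0.051,0,0,0,0],[0.0295,-0.051,0,0,0,0],[0.0295,-0.051,0,0,0,0]]' && python3 -m crank '[[0.0295,-0.051,0,0,0,0],[0.0295,-0.051,0,0,0,0],[0,0,0,0,0,0],[0,0,0,0,0,0]]' 35
python3 - <<'E'
from h import *
o=bot.get_obs();print(o['tool_pos'],o['tcp_rot'])
c,k=cap('wrist','w1'); cv2.imwrite('pics/w1b.png',cv2.resize(c,(800,600),interpolation=cv2.INTER_CUBIC))
for p in [(643,52,55),(627,-25,55),(457,166,125),(452,44,75),(457,-68,75)]: print(np.round(pix(k,p)))
E
```

```text
time: 0.78
tool_pos: [273.9, -336.7, 326.5]
tcp_rot: [-3.141, -0.0, -0.001]
contact_force: [1.9, -1.0, 0.5]
grip_width: 92.0
finger_force: 0.0
time: 1.4
tool_pos: [421.5, -81.6, 326.7]
tcp_rot: [3.141, -0.0, -0.0]
contact_force: [1.0, 0.1, 0.4]
grip_width: 92.0
finger_force: 0.0
time: 1.9
tool_pos: [479.7, 18.5, 326.3]
tcp_rot: [3.141, 0.001, 0.001]
contact_force: [0.3, -0.3, 1.1]
grip_width: 56.5
finger_force: 0.0
[479.65841654  18.47852345 326.31565451] [3.14111731e+00 1.08856244e-03 6.31002080e-04]
[254.  43.]
[318.  57.]
[155. 209.]
[263. 202.]
[349. 198.]
```

View pics/w1b.png

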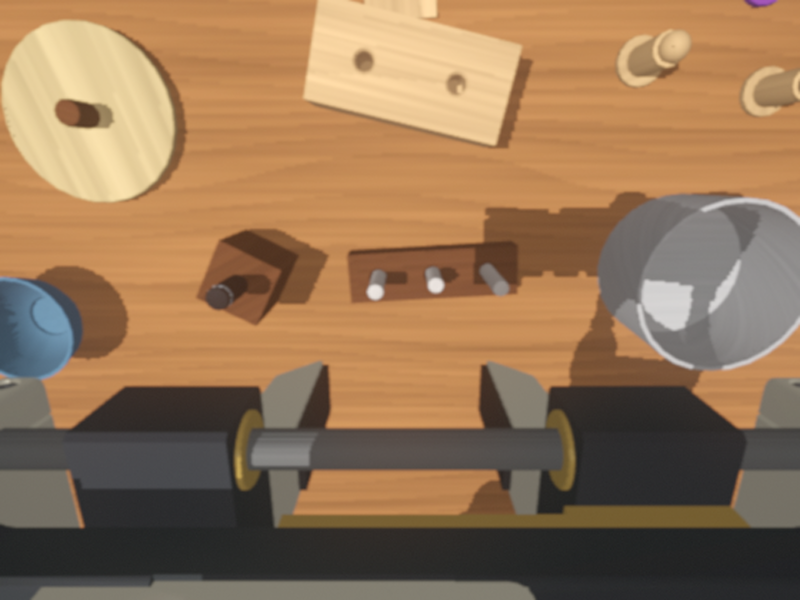

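```bash
python3 - <<'E'
from h import *
k=load('w1'); s=.7
for n,u,v,z in [('rodtop',219,297,125),('sockL',363.5,61.5,55),('sockR',456,84.5,55),('pL',375,292,80),('pM',436,284.5,80),('pR',500,287,80)]: print(n,np.round(world(k,u*s,v*s,z),1))
# triangulate post tops with top view
kt=load('top0')
for n,a,b in [('rod',(219,297),(315,387)),('L',(375,292),(383,391)),('M',(436,284.5),(413,390)),('R',(500,288),(442,388))]:
    A=np.zeros((3,3));B=np.zeros(3)
    for kk,p in((k,a),(kt,b)):
        o=np.array(kk['W'])[:3,3]; d=world(kk,p[0]*s,p[1]*s,0)-o; d/=np.linalg.norm(d); P=np.eye(3)-np.outer(d,d); A+=P;B+=P@o
    print(n,np.round(np.linalg.solve(A,B),1))
E
```

```text
rodtop [458.  167.5 125. ]
sockL [642.6  51.7  55. ]
sockR [625.1 -26.1  55. ]
pL [450.   44.2  80. ]
pM [457. -11.  80.]
pR [454.7 -68.9  80. ]
rod [457.3 166.9 124.5]
L [451.3  43.8  85. ]
M [453.9 -12.4  67.6]
R [456.7 -66.7  91.1]
```

```bash
python3 -m crank '[[-0.0055,-0.037,0.03,0,0,0],[-0.0055,-0.037,0.032,0,0,0],[-0.0055,-0.037,0.032,0,0,0],[-0.0055,-0.0375,0.032,0,0,0],[0,0,0,0,0,0]]' 55 && python3 -m crank '[[0,0,0.03,0,0,0],[0,0,0.03,0,0,0],[0,0,0.03,0,0,0],[0,0,0.021,0,0,0],[0,0,0,0,0,0]]' && python3 -m crank '[[0,0,0,0,0,0],[0,0,0,0,0,0],[0,0,0,0,0,0],[0,0,0,0,0,0],[0,0,0,0,0,0]]' 0
```

```text
time: 2.58
tool_pos: [456.2, 167.1, 198.8]
tcp_rot: [3.141, 0.005, 0.001]
contact_force: [-0.0, -0.4, 0.5]
grip_width: 50.5
finger_force: 0.0
time: 3.2
tool_pos: [458.0, 165.2, 89.5]
tcp_rot: [3.141, 0.002, -0.003]
contact_force: [0.6, -0.1, 0.3]
grip_width: 50.8
finger_force: 0.0
time: 3.82
tool_pos: [458.4, 167.7, 90.2]
tcp_rot: [-3.141, -0.001, -0.0]
contact_force: [-0.7, 5.2, 5.2]
grip_width: 19.4
finger_force: 29.9
```

```bash
for i in 1 2 3; do python3 -m crank '[[0,0,0,0,0,0]]' | sed -n 2,4p; done; python3 -m crank '[[0,0,-0.02,0,0,0],[0,0,-0.05,0,0,0],[0,0,-0.05,0,0,0],[0,0,0,0,0,0],[0,0,0,0,0,0]]'; for i in 1 2 3; do python3 -m crank '[[0,0,0,0,0,0]]' | sed -n 2,4p; done
python3 - <<'E'
from h import *
c,k=cap('wrist','w2'); cv2.imwrite('pics/w2b.png',cv2.resize(c,(800,600),interpolation=cv2.INTER_CUBIC))
E
```

```text
tool_pos: [458.4, 167.7, 90.2]
tcp_rot: [-3.141, -0.001, -0.0]
contact_force: [-0.0, 5.7, 4.9]
tool_pos: [458.5, 167.7, 90.2]
tcp_rot: [-3.141, -0.001, -0.0]
contact_force: [-0.2, 5.1, 5.4]
tool_pos: [458.4, 167.7, 90.2]
tcp_rot: [-3.141, -0.001, -0.0]
contact_force: [-0.9, 6.0, 5.9]
time: 4.82
tool_pos: [457.3, 166.6, 208.7]
tcp_rot: [3.14, 0.002, -0.0]
contact_force: [1.0, -0.4, -0.9]
grip_width: 19.5
finger_force: 29.9
tool_pos: [457.1, 166.7, 208.0]
tcp_rot: [3.14, 0.003, -0.0]
contact_force: [0.3, 0.0, -1.1]
tool_pos: [457.5, 166.8, 208.5]
tcp_rot: [3.141, 0.003, -0.0]
contact_force: [0.2, 0.4, -0.7]
tool_pos: [457.8, 166.9, 209.0]
tcp_rot: [3.141, 0.001, -0.0]
contact_force: [0.1, 0.5, -0.7]
```

View pics/w2b.png

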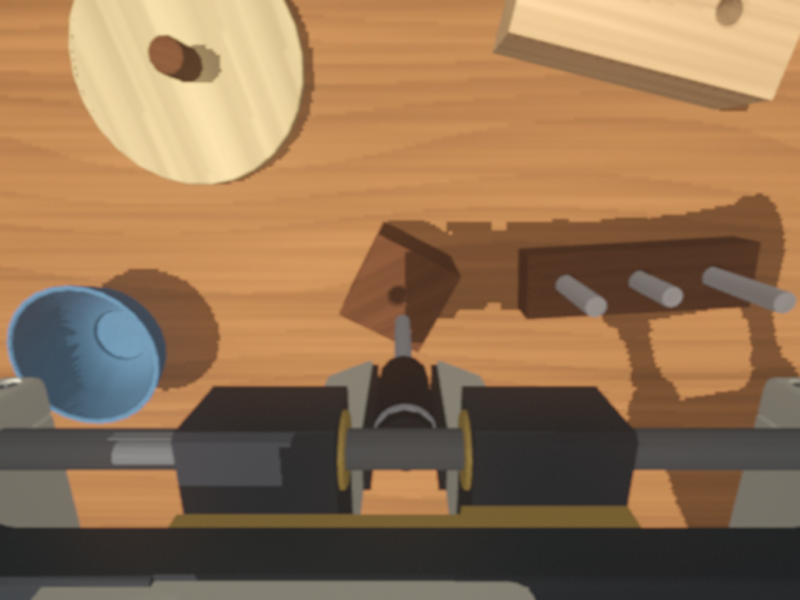

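```bash
python3 - <<'E'
from h import *
k=load('w2');k1=load('w1'); s=.7
print('tip',world(k,401*s,320*s,123.5),pix(k,(457.5,167,123.5)),(401*s,320*s)); print('hole',world(k,397*s,296*s,75)); print('socketR?',world(k,729*s,12*s,55))
kt=load('top0')
for n,a,b,c in [('L',(596,303),(375,292),(383,391)),('M',(672,297),(436,284.5),(413,390)),('R',(785,301),(501,288.5),(442,388))]:
    A=np.zeros((3,3));B=np.zeros(3)
    for kk,p in((k,a),(k1,b),(kt,c)):
        o=np.array(kk['W'])[:3,3]; d=world(kk,p[0]*s,p[1]*s,0)-o; d/=np.linalg.norm(d); P=np.eye(3)-np.outer(d,d); A+=P;B+=P@o
    print(n,np.round(np.linalg.solve(A,B),1))
E
```

```text
tip [455.75499855 167.88616866 123.5       ] (np.float64(281.8097977861854), np.float64(221.91640780199646)) (280.7, 224.0)
hole [455.95602504 170.86275402  75.        ]
socketR? [624.16141626 -25.61438329  55.        ]
L [452.   43.6  83.5]
M [454.1 -12.3  70.4]
R [457.4 -66.7  95.4]
```

```bash
python3 -m crank '[[0.0467,0.029,0,0,0,0],[0.0467,0.029,0,0,0,0],[0.0467,0.029,0,0,0,0],[0.0467,0.029,0,0,0,0],[0,0,0.02,0,0,0]]' && python3 -m crank '[[0,0,0.028,0,0,0],[0,0,0,0,0,0],[0,0,0,0,0,0],[0,0,0,0,0,0]]'
python3 - <<'E'
from h import *
print(T_tool()[:3,3])
c,k=cap('wrist','w3'); cv2.imwrite('pics/w3b.png',cv2.resize(c[100:320,120:420],(800,587),interpolation=cv2.INTER_CUBIC))
E
```

```text
time: 5.88
tool_pos: [648.3, 48.1, 189.6]
tcp_rot: [3.141, -0.004, -0.003]
contact_force: [-0.6, 1.4, -1.7]
grip_width: 19.3
finger_force: 29.9
time: 6.38
tool_pos: [645.5, 51.1, 163.3]
tcp_rot: [3.141, -0.003, 0.0]
contact_force: [0.6, 0.3, -0.8]
grip_width: 19.4
finger_force: 29.9
[645.45530089  51.12892938 163.29076968]
```

View pics/w3b.png

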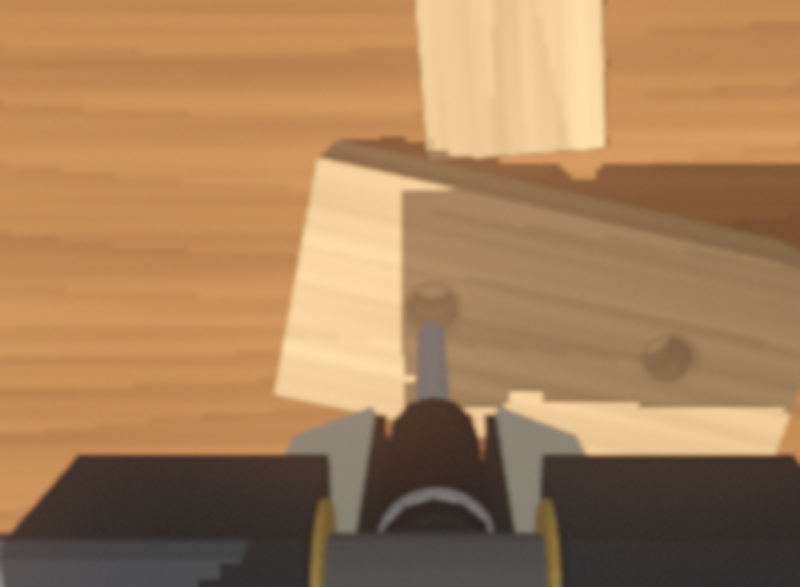

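```bash
python3 - <<'E'
from h import *
k=load('w3'); s=.375
f=lambda u,v,z: np.round(world(k,120+u*s,100+v*s,z),1)
print(f(432,330,78.3),f(434,305,55),f(668,358,55))
E
```

```text
[644.2  51.1  78.3] [644.9  50.5  55. ] [626.6 -26.5  55. ]
```

```bash
python3 -m crank '[[0,0,0.015,0,0,0],[0,0,0.015,0,0,0],[0,0,0.006,0,0,0],[0,0,0,0,0,0],[0,0,0,0,0,0]]'; for i in 1 2 3; do python3 -m crank '[[0,0,0.0025,0,0,0],[0,0,0,0,0,0]]'|sed -n '2p;4p'; done
```

```text
time: 7.05
tool_pos: [645.1, 51.0, 126.0]
tcp_rot: [3.141, -0.001, -0.0]
contact_force: [0.2, 0.0, -0.8]
grip_width: 19.7
finger_force: 29.9
tool_pos: [644.8, 51.0, 123.2]
contact_force: [-0.3, 0.2, -1.0]
tool_pos: [644.6, 51.0, 120.5]
contact_force: [1.0, -1.1, -1.0]
tool_pos: [644.6, 51.0, 117.9]
contact_force: [0.1, 0.8, -0.1]
```

Deeper than 18 mm; next check 30 mm (around TCP 110).

```bash
python3 -m crank '[[0,0,0.005,0,0,0],[0,0,0,0,0,0]]'|sed -n '2p;4p'; for i in 1 2 3 4; do python3 -m crank '[[0,0,0.002,0,0,0],[0,0,0,0,0,0]]'|sed -n '2p;4p'; done
```

```text
tool_pos: [644.4, 51.0, 112.6]
contact_force: [0.2, 0.2, -0.1]
tool_pos: [644.7, 51.0, 111.0]
contact_force: [0.3, -0.3, -1.3]
tool_pos: [644.7, 51.0, 109.0]
contact_force: [0.4, -1.2, -0.3]
tool_pos: [644.6, 51.0, 107.0]
contact_force: [0.3, -0.0, -0.7]
tool_pos: [644.7, 51.0, 105.0]
contact_force: [0.3, -0.0, -0.5]
```

```bash
python3 -m crank '[[0,0,0.003,0,0,0],[0,0,0,0,0,0]]'|sed -n '2p;4p'; for i in 1 2 3 4 ; do python3 -m crank '[[0,0,0.0015,0,0,0],[0,0,0,0,0,0]]'|sed -n '2p;4p'; done
```

```text
tool_pos: [644.6, 51.0, 101.8]
contact_force: [-0.2, 0.1, -1.5]
tool_pos: [644.7, 51.0, 100.6]
contact_force: [-0.6, 0.8, -0.4]
tool_pos: [644.7, 51.0, 99.1]
contact_force: [0.2, -0.4, -1.8]
tool_pos: [645.0, 51.0, 98.1]
contact_force: [-0.4, 1.1, 2.8]
tool_pos: [645.5, 51.2, 97.9]
contact_force: [-1.1, 0.8, 8.3]
```

```bash
python3 -m crank '[[0,0,-0.02,0,0,0],[0,0,-0.025,0,0,0],[0,0,-0.025,0,0,0],[0,0,0,0,0,0],[-0.006,0.026,0,0,0,0]]'; python3 -m crank '[[-0.0065,0.0255,0,0,0,0],[-0.006,0.0255,0,0,0,0],[0,0,0,0,0,0],[0,0,0.018,0,0,0],[0,0,0,0,0,0]]'; python3 -m crank '[[0,0,0.008,0,0,0],[0,0,0.008,0,0,0],[0,0,0,0,0,0],[0,0,0,0,0,0]]'
```

```text
time: 10.92
tool_pos: [638.4, 26.3, 164.9]
tcp_rot: [-3.141, 0.001, 0.002]
contact_force: [-0.4, -0.9, -1.6]
grip_width: 19.2
finger_force: 29.9
time: 11.55
tool_pos: [625.1, -25.0, 145.9]
tcp_rot: [-3.141, 0.004, 0.0]
contact_force: [-0.0, -0.1, -1.3]
grip_width: 19.2
finger_force: 29.9
time: 12.05
tool_pos: [626.4, -26.0, 132.4]
tcp_rot: [3.141, -0.0, -0.0]
contact_force: [-0.2, 0.6, 0.2]
grip_width: 19.6
finger_force: 29.9
```

```bash
python3 -m crank '[[0,0,0.006,0,0,0],[0,0,0,0,0,0]]'|sed -n '2p;4p'; for i in 1 2 3 4 5; do python3 -m crank '[[0,0,0.0015,0,0,0],[0,0,0,0,0,0]]'|sed -n '2p;4p'; done
```

```text
tool_pos: [625.9, -26.0, 125.7]
contact_force: [-0.1, 0.3, -0.1]
tool_pos: [626.2, -26.0, 124.6]
contact_force: [-0.5, -0.4, -0.5]
tool_pos: [626.2, -26.0, 123.1]
contact_force: [-0.4, 0.9, -0.5]
tool_pos: [626.2, -26.0, 121.6]
contact_force: [-0.4, -0.3, -0.2]
tool_pos: [626.2, -26.0, 120.1]
contact_force: [0.0, 0.6, -0.8]
tool_pos: [626.2, -26.0, 118.5]
contact_force: [0.1, -0.1, -0.4]
```

```bash
python3 -m crank '[[0,0,0.005,0,0,0],[0,0,0,0,0,0]]'|sed -n '2p;4p'; for i in 1 2 3 4; do python3 -m crank '[[0,0,0.0015,0,0,0],[0,0,0,0,0,0]]'|sed -n '2p;4p'; done
```

```text
tool_pos: [625.9, -25.9, 113.1]
contact_force: [-0.1, -0.4, 0.3]
tool_pos: [626.2, -26.0, 112.1]
contact_force: [-0.1, 0.1, -0.8]
tool_pos: [626.2, -26.0, 110.6]
contact_force: [1.0, -0.2, -1.3]
tool_pos: [626.6, -26.0, 110.0]
contact_force: [-1.8, -0.2, 4.4]
tool_pos: [627.1, -26.0, 109.8]
contact_force: [-2.4, 1.2, 11.1]
```

```bash
python3 -m crank '[[0,0,-0.035,0,0,0],[0,0,-0.035,0,0,0],[0,0,-0.037,0,0,0],[0,0,0,0,0,0],[-0.0337,-0.039,0,0,0,0]]'; python3 -m crank '[[-0.0337,-0.039,0,0,0,0],[-0.0337,-0.039,0,0,0,0],[-0.0337,-0.039,0,0,0,0],[-0.0337,-0.039,0,0,0,0],[0,0,0.018,0,0,0]]'; python3 -m crank '[[0,0,0.018,0,0,0],[0,0,0,0,0,0],[0,0,0,0,0,0],[0,0,0,0,0,0]]'
python3 - <<'E'
from h import *
print(T_tool()[:3,3])
c,k=cap('wrist','w4'); cv2.imwrite('pics/w4b.png',cv2.resize(c[100:320,120:420],(800,587),interpolation=cv2.INTER_CUBIC))
E
```

```text
time: 15.42
tool_pos: [593.2, 11.4, 213.2]
tcp_rot: [3.141, 0.0, -0.004]
contact_force: [0.0, 1.1, -1.7]
grip_width: 19.3
finger_force: 30.0
time: 16.05
tool_pos: [455.7, 171.4, 196.6]
tcp_rot: [-3.141, -0.0, 0.004]
contact_force: [1.2, -0.9, -0.8]
grip_width: 19.4
finger_force: 30.0
time: 16.55
tool_pos: [458.2, 169.0, 179.2]
tcp_rot: [-3.141, -0.001, -0.001]
contact_force: [-0.3, -0.8, -0.9]
grip_width: 19.5
finger_force: 30.0
[458.21989772 168.95288163 179.1793876 ]
```

View pics/w4b.png

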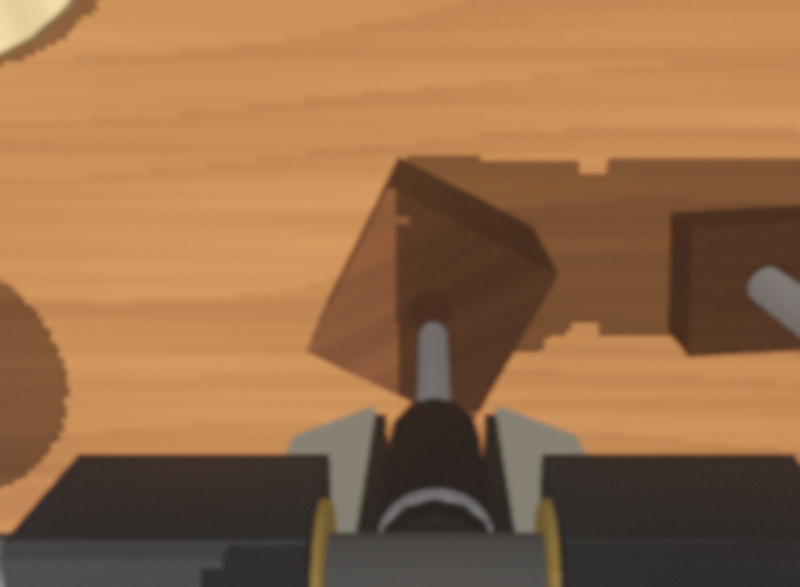

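```bash
python3 - <<'E'
from h import *
k=load('w4'); s=.375
f=lambda u,v,z: np.round(world(k,120+u*s,100+v*s,z),1)
print(f(432,330,94),f(432,307,75))
E
python3 -m crank '[[0,0,0.01,0,0,0],[0,0,0.01,0,0,0],[0,0,0.006,0,0,0],[0,0,0,0,0,0],[0,0,0,0,0,0]]'
```

```text
[456.7 168.9  94. ] [458.1 169.   75. ]
time: 17.23
tool_pos: [457.9, 169.1, 152.8]
tcp_rot: [3.142, -0.0, -0.0]
contact_force: [0.5, -0.2, -0.3]
grip_width: 19.4
finger_force: 30.0
```

```bash
python3 -m crank '[[0,0,0.015,0,0,0],[0,0,0.015,0,0,0],[0,0,0.015,0,0,0],[0,0,0.012,0,0,0],[0,0,0,0,0,0]]'; for i in 1 2 3 4 5; do python3 -m crank '[[0,0,0.0015,0,0,0],[0,0,0,0,0,0]]'|sed -n '2p;4p'; done
```

```text
time: 17.85
tool_pos: [457.5, 169.0, 95.1]
tcp_rot: [3.141, 0.001, -0.0]
contact_force: [-0.4, 0.2, -0.2]
grip_width: 19.1
finger_force: 30.0
tool_pos: [458.1, 169.1, 94.6]
contact_force: [0.7, -0.1, -0.3]
tool_pos: [457.8, 169.0, 92.7]
contact_force: [-0.5, -0.8, -0.4]
tool_pos: [457.7, 169.0, 91.1]
contact_force: [0.5, -0.0, -1.2]
tool_pos: [457.9, 169.1, 90.0]
contact_force: [-0.8, 0.7, 4.0]
tool_pos: [458.1, 169.2, 89.8]
contact_force: [-5.2, -0.6, 16.9]
```

```bash
python3 -m crank '[[0,0,-0.001,0,0,0],[0,0,0,0,0,0],[0,0,0,0,0,0],[0,0,0,0,0,0],[0,0,0,0,0,0]]' 45; python3 -m crank '[[0,0,-0.03,0,0,0],[0,0,-0.03,0,0,0],[0,0,-0.04,0,0,0],[0,0.06,0,0,0,0],[0,0.06,0,0,0,0]]' ; python3 -m crank '[[0,0.06,0,0,0,0],[0,0.056,0,0,0,0],[0,0,0,0,0,0],[0,0,0,0,0,0]]' 35
python3 - <<'E'
from h import *
print(T_tool()[:3,3])
c,k=cap('wrist','w5'); cv2.imwrite('pics/w5b.png',cv2.resize(c,(800,600),interpolation=cv2.INTER_CUBIC))
E
```

```text
time: 19.73
tool_pos: [457.8, 169.0, 89.0]
tcp_rot: [3.141, 0.0, -0.0]
contact_force: [1.8, -0.2, -0.9]
grip_width: 41.1
finger_force: 0.0
time: 20.35
tool_pos: [457.9, 48.2, 189.8]
tcp_rot: [3.141, -0.002, 0.002]
contact_force: [1.0, 0.2, -0.3]
grip_width: 41.0
finger_force: 0.0
time: 20.85
tool_pos: [457.5, -66.7, 189.0]
tcp_rot: [-3.141, 0.0, -0.001]
contact_force: [-0.5, -0.1, -0.6]
grip_width: 32.0
finger_force: 0.0
[457.54342023 -66.66197034 189.04888802]
```

View pics/w5b.png

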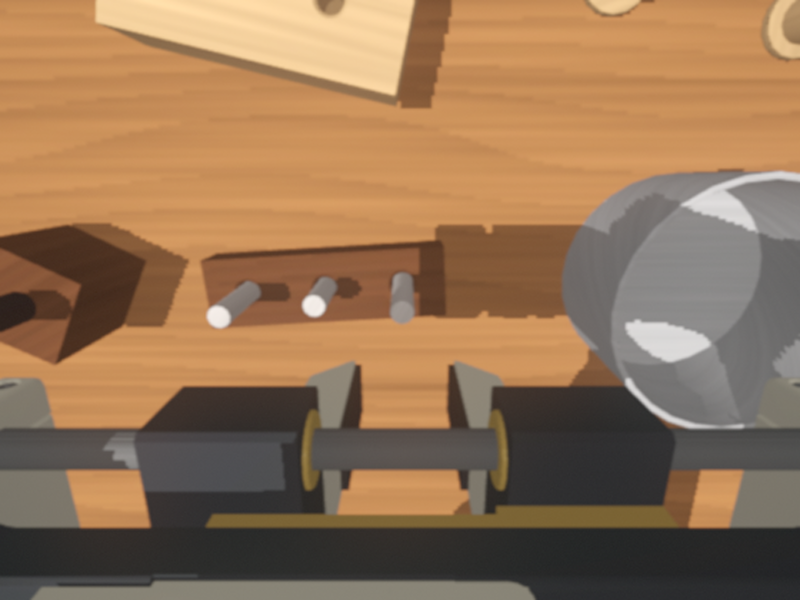

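```bash
python3 - <<'E'
from h import *
k=load('w5'); s=.7
for u,v,z in((402,311,97),(314,305.5,73),(219,316,85)): print(np.round(world(k,u*s,v*s,z),1))
E
python3 -m crank '[[0,0,0.03,0,0,0],[0,0,0.03,0,0,0],[0,0,0.03,0,0,0],[0,0,0.03,0,0,0],[0,0,0,0,0,0]]'; python3 -m crank '[[0,0,0,0,0,0],[0,0,0,0,0,0],[0,0,0,0,0,0],[0,0,0,0,0,0],[0,0,0,0,0,0]]' 0
```

```text
[458.8 -66.2  97. ]
[454.8 -11.4  73. ]
[452.   43.3  85. ]
time: 21.52
tool_pos: [456.4, -65.0, 67.7]
tcp_rot: [-3.14, 0.004, 0.002]
contact_force: [-0.8, -0.7, 0.0]
grip_width: 31.8
finger_force: 0.0
time: 22.15
tool_pos: [458.6, -67.0, 70.3]
tcp_rot: [3.141, -0.002, -0.001]
contact_force: [-1.3, 2.0, 6.8]
grip_width: 13.2
finger_force: 30.0
```

```bash
python3 -m crank '[[0,0,-0.01,0,0,0],[0,0,-0.035,0,0,0],[0,0,-0.035,0,0,0],[0,0,0,0,0,0],[0.0468,-0.0295,0,0,0,0]]'; python3 -m crank '[[0.0468,-0.0295,0,0,0,0],[0.0468,-0.0295,0,0,0,0],[0.0468,-0.0295,0,0,0,0],[0,0,0.025,0,0,0],[0,0,0,0,0,0]]';python3 -m crank '[[0,0,0,0,0,0],[0,0,0,0,0,0]]'
python3 - <<'E'
from h import *
print(T_tool()[:3,3])
c,k=cap('wrist','w6'); cv2.imwrite('pics/w6b.png',cv2.resize(c[130:350,120:420],(800,587),interpolation=cv2.INTER_CUBIC))
E
```

```text
time: 22.78
tool_pos: [503.0, -38.6, 149.4]
tcp_rot: [3.141, 0.002, -0.004]
contact_force: [0.5, -0.7, 0.1]
grip_width: 13.3
finger_force: 30.0
time: 23.4
tool_pos: [643.0, 51.3, 120.8]
tcp_rot: [3.141, 0.007, 0.0]
contact_force: [-0.3, 0.9, 0.7]
grip_width: 13.3
finger_force: 30.0
time: 23.65
tool_pos: [645.2, 50.5, 125.4]
tcp_rot: [3.141, -0.002, -0.001]
contact_force: [0.4, 0.3, -1.2]
grip_width: 13.0
finger_force: 30.0
[645.16541621  50.4552719  125.39439404]
```

View pics/w6b.png

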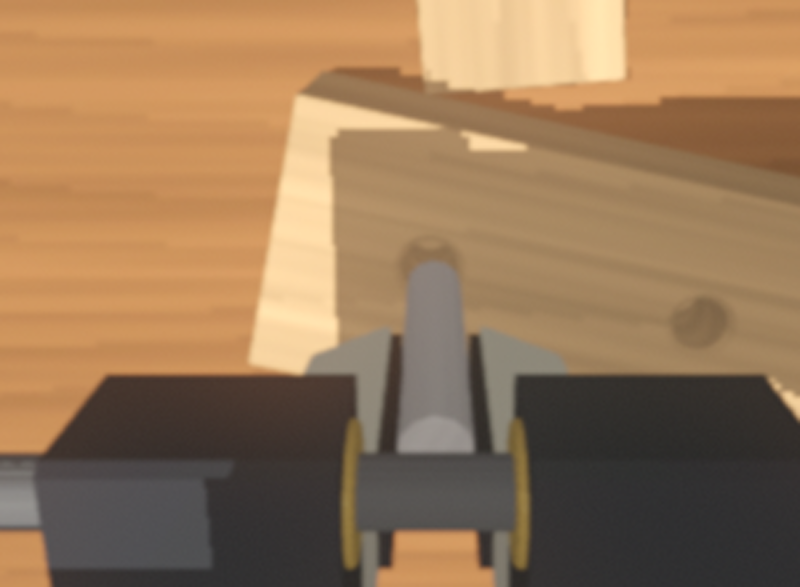

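```bash
python3 - <<'E'
from h import *
k=load('w6'); s=.375
f=lambda u,v,z: np.round(world(k,120+u*s,130+v*s,z),1)
print('foot',f(433,288,71),'far edge',f(433,262,71),'sock',f(430,264,55),'faredge',f(430,236,55),'R',f(700,323,55))
g=lambda p:[((a-b)/s) for a,b in zip(pix(k,p),(120,130))]
print(g((644.6,50.5,71)),g((644.9,50.5,55)),g((652.9,50.5,55)))
E
```

```text
foot [643.5  50.   71. ] far edge [650.7  50.   71. ] sock [644.5  50.9  55. ] faredge [652.8  50.9  55. ] R [626.5 -26.6  55. ]
[np.float64(431.1109319321352), np.float64(283.94946583716484)] [np.float64(431.3709251983558), np.float64(262.7069333011443)] [np.float64(431.29019751298847), np.float64(235.5555353212952)]
```

```bash
python3 -m crank '[[0.001,-0.0007,0,0,0,0],[0,0,0.006,0,0,0],[0,0,0.006,0,0,0],[0,0,0,0,0,0],[0,0,0,0,0,0]]'; for i in 1 2 3 4; do python3 -m crank '[[0,0,0.002,0,0,0],[0,0,0,0,0,0]]'|sed -n '2p;4p'; done
```

```text
time: 24.32
tool_pos: [646.0, 51.7, 112.1]
tcp_rot: [3.142, 0.0, -0.0]
contact_force: [1.7, -0.1, -0.3]
grip_width: 13.4
finger_force: 30.0
tool_pos: [646.2, 51.7, 110.4]
contact_force: [0.4, 0.4, -0.4]
tool_pos: [646.6, 51.7, 109.7]
contact_force: [-1.3, 0.6, 7.8]
tool_pos: [645.7, 51.7, 106.4]
contact_force: [-0.7, -0.3, -0.3]
tool_pos: [645.7, 51.7, 103.5]
contact_force: [-0.7, 0.0, -1.3]
```

```bash
python3 -m crank '[[0,0,0.007,0,0,0],[0,0,0.007,0,0,0],[0,0,0.007,0,0,0],[0,0,0.007,0,0,0],[0,0,0,0,0,0]]'; for i in 1 2 3 4 5; do python3 -m crank '[[0,0,0.0015,0,0,0],[0,0,0,0,0,0]]'|sed -n '2p;4p'; done
```

```text
time: 25.95
tool_pos: [645.6, 51.7, 75.2]
tcp_rot: [-3.142, 0.001, -0.0]
contact_force: [-2.2, 1.2, -2.1]
grip_width: 13.3
finger_force: 30.0
tool_pos: [645.7, 51.8, 74.7]
contact_force: [-2.7, 0.5, -0.1]
tool_pos: [645.8, 51.7, 73.3]
contact_force: [-4.5, 1.2, 2.1]
tool_pos: [645.8, 51.8, 71.6]
contact_force: [-4.4, 0.1, 3.1]
tool_pos: [645.8, 51.7, 70.1]
contact_force: [-5.2, 0.7, 2.0]
tool_pos: [645.8, 51.7, 68.6]
contact_force: [-6.0, 0.9, 2.1]
```

```bash
python3 -m crank '[[-0.0008,0,0,0,0,0],[0,0,0,0,0,0]]'|sed -n '2p;4p'; for i in 1 2 3; do python3 -m crank '[[0,0,0.0012,0,0,0],[0,0,0,0,0,0]]'|sed -n '2p;4p'; done
```

```text
tool_pos: [645.5, 51.7, 68.6]
contact_force: [-2.6, 1.0, 0.1]
tool_pos: [645.6, 51.7, 68.4]
contact_force: [-4.2, 0.8, 5.1]
tool_pos: [645.7, 51.7, 68.3]
contact_force: [-6.4, 1.3, 11.3]
tool_pos: [645.8, 51.7, 68.2]
contact_force: [-9.3, 0.7, 18.9]
```

```bash
python3 -m crank '[[0,0,-0.0025,0,0,0],[0,0,0,0,0,0],[0,0,0,0,0,0],[0,0,0,0,0,0],[0,0,0,0,0,0]]' 35; python3 -m crank '[[0,0,-0.035,0,0,0],[0,0,-0.04,0,0,0],[0,0,-0.04,0,0,0],[-0.0484,0.002,0,0,0,0],[-0.0484,0.002,0,0,0,0]]';  python3 -m crank '[[-0.0484,0.002,0,0,0,0],[-0.0484,0.002,0,0,0,0],[0,0,0,0,0,0],[0,0,0,0,0,0]]'
```

```text
time: 28.82
tool_pos: [645.2, 51.6, 67.3]
tcp_rot: [3.141, 0.0, -0.0]
contact_force: [-0.3, -1.3, 0.3]
grip_width: 32.0
finger_force: 0.0
time: 29.45
tool_pos: [547.5, 47.6, 182.8]
tcp_rot: [3.141, -0.001, -0.0]
contact_force: [0.1, 0.6, 0.1]
grip_width: 31.8
finger_force: 0.0
time: 29.95
tool_pos: [452.7, 43.7, 183.2]
tcp_rot: [3.141, -0.002, -0.0]
contact_force: [1.0, 0.9, 0.4]
grip_width: 32.2
finger_force: 0.0
```

```bash
python3 -m crank '[[-0.0012,0,0.03,0,0,0],[0,0,0.03,0,0,0],[0,0,0.03,0,0,0],[0,0,0.0355,0,0,0],[0,0,0,0,0,0]]'; python3 -m crank '[[0,0,0,0,0,0],[0,0,0,0,0,0],[0,0,0,0,0,0],[0,0,0,0,0,0],[0,0,0,0,0,0]]' 0;  python3 -m crank '[[0,0,-0.01,0,0,0],[0,0,-0.035,0,0,0],[0,0,-0.035,0,0,0],[0,0,0,0,0,0],[0.044,0.0173,0,0,0,0]]'; python3 -m crank '[[0.044,0.0173,0,0,0,0],[0.044,0.0173,0,0,0,0],[0.044,0.0173,0,0,0,0],[0,0,0.025,0,0,0],[0,0,0,0,0,0]]'|sed -n 2p;python3 -m crank '[[0,0,0,0,0,0],[0,0,0,0,0,0]]'
python3 - <<'E'
from h import *
print(T_tool()[:3,3])
c,k=cap('wrist','w7'); cv2.imwrite('pics/w7b.png',cv2.resize(c[130:350,120:420],(800,587),interpolation=cv2.INTER_CUBIC))
E
```

```text
time: 30.58
tool_pos: [449.9, 43.8, 55.1]
tcp_rot: [-3.141, 0.005, -0.0]
contact_force: [0.2, -0.6, -0.1]
grip_width: 32.5
finger_force: 0.0
time: 31.2
tool_pos: [451.5, 43.6, 58.2]
tcp_rot: [3.141, -0.003, -0.0]
contact_force: [0.2, 0.7, 6.7]
grip_width: 13.1
finger_force: 30.0
time: 31.82
tool_pos: [492.2, 27.3, 137.2]
tcp_rot: [-3.141, 0.003, 0.001]
contact_force: [1.4, 0.3, -0.2]
grip_width: 13.0
finger_force: 30.0
tool_pos: [624.2, -25.4, 108.9]
time: 32.7
tool_pos: [626.5, -25.3, 113.2]
tcp_rot: [3.141, -0.001, 0.0]
contact_force: [-0.0, 0.6, -0.9]
grip_width: 13.3
finger_force: 30.0
[626.50485463 -25.27660761 113.19676519]
```

View pics/w7b.png

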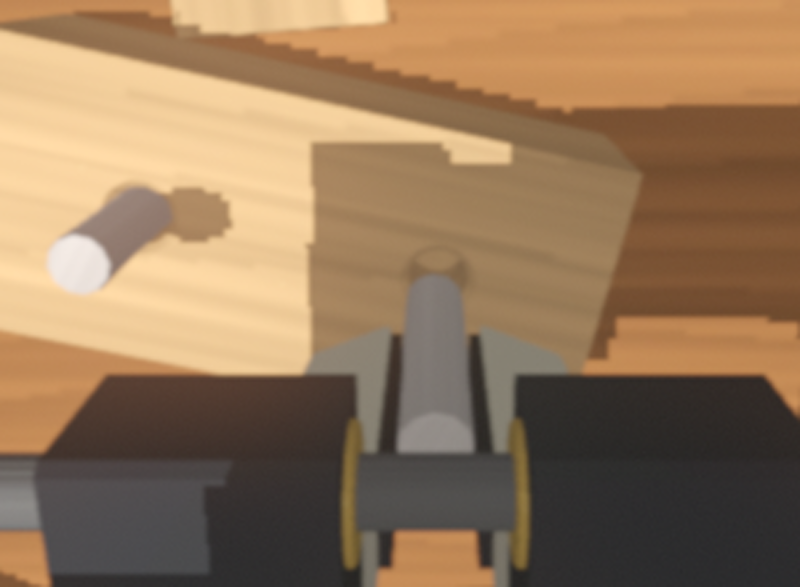

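```bash
python3 - <<'E'
from h import *
k=load('w7'); s=.375
f=lambda u,v,z: np.round(world(k,120+u*s,130+v*s,z),1)
a,b=f(434,274,70.7)-[7,0,0],f(437.5,244,55)-[8,0,0]
print(a,b,b-a, 'postL top',f(79,264,95))
E
```

```text
[626.1 -26.   70.7] [627.7 -26.9  55. ] [  1.6  -0.9 -15.7] postL top [644.3  51.   95. ]
```

```bash
python3 -m crank '[[0.001,0.0007,0,0,0,0],[0,0,0.006,0,0,0],[0,0,0.006,0,0,0],[0,0,0,0,0,0],[0,0,0,0,0,0]]'|sed -n '2p;4p'; for i in 1 2 3 4; do python3 -m crank '[[0,0,0.002,0,0,0],[0,0,0,0,0,0]]'|sed -n '2p;4p'; done
```

```text
tool_pos: [627.4, -26.2, 100.0]
contact_force: [-0.5, -0.8, -0.1]
tool_pos: [627.5, -26.2, 98.2]
contact_force: [0.9, -0.3, 0.6]
tool_pos: [627.1, -26.2, 95.8]
contact_force: [0.2, -0.2, 0.1]
tool_pos: [627.1, -26.2, 93.7]
contact_force: [-0.0, 0.2, 0.5]
tool_pos: [627.2, -26.2, 91.8]
contact_force: [-1.3, -1.0, -0.7]
```

```bash
python3 -m crank '[[0,0,0.006,0,0,0],[0,0,0.006,0,0,0],[0,0,0.006,0,0,0],[0,0,0.002,0,0,0],[0,0,0,0,0,0]]'|sed -n '2p;4p'; for i in 1 2 3 4; do python3 -m crank '[[0,0,0.0015,0,0,0],[0,0,0,0,0,0]]'|sed -n '2p;4p'; done
```

```text
tool_pos: [627.2, -26.2, 71.7]
contact_force: [-1.6, 0.2, -1.8]
tool_pos: [627.2, -26.2, 70.6]
contact_force: [-1.9, -0.2, -0.4]
tool_pos: [627.3, -26.2, 69.1]
contact_force: [-2.3, -0.0, 0.5]
tool_pos: [627.3, -26.2, 68.3]
contact_force: [-4.6, 0.2, 6.1]
tool_pos: [627.5, -26.2, 68.2]
contact_force: [-8.0, 1.3, 14.4]
```

```bash
python3 -m crank '[[0,0,-0.002,0,0,0],[0,0,0,0,0,0],[0,0,0,0,0,0],[0,0,0,0,0,0],[0,0,0,0,0,0]]' 35; python3 -m crank '[[0,0,-0.035,0,0,0],[0,0,-0.04,0,0,0],[0,0,-0.04,0,0,0],[-0.0431,-0.0037,0,0,0,0],[-0.0431,-0.0037,0,0,0,0]]'|sed -n 2p;  python3 -m crank '[[-0.0431,-0.0037,0,0,0,0],[-0.0431,-0.0037,0,0,0,0],[0,0,0,0,0,0],[0,0,0,0,0,0]]'|sed -n 2p; python3 -m crank '[[0,0,0.034,0,0,0],[0,0,0.034,0,0,0],[0,0,0.034,0,0,0],[0,0,0.033,0,0,0],[0,0,0,0,0,0]]'; python3 -m crank '[[0,0,0,0,0,0],[0,0,0,0,0,0],[0,0,0,0,0,0],[0,0,0,0,0,0],[0,0,0,0,0,0]]' 0;python3 -m crank '[[0,0,-0.01,0,0,0],[0,0,-0.05,0,0,0],[0,0,-0.06,0,0,0],[0,0,-0.04,0,0,0],[0,0.06,0,0,0,0]]';python3 -m crank '[[0,0.06,0,0,0,0],[0,0.06,0,0,0,0],[0,0,0,0,0,0],[0,0,0,0,0,0]]'
python3 - <<'E'
from h import *
print(T_tool()[:3,3])
c,k=cap('wrist','w8'); cv2.imwrite('pics/w8b.png',cv2.resize(c,(800,600),interpolation=cv2.INTER_CUBIC))
E
```

```text
time: 36.62
tool_pos: [627.4, -26.2, 67.9]
tcp_rot: [3.142, 0.0, -0.0]
contact_force: [-0.3, 0.1, 0.5]
grip_width: 32.6
finger_force: 0.0
tool_pos: [540.3, -18.7, 183.4]
tool_pos: [456.0, -11.6, 183.6]
time: 38.38
tool_pos: [454.5, -11.3, 46.1]
tcp_rot: [-3.141, 0.004, -0.0]
contact_force: [0.4, 0.8, -0.4]
grip_width: 31.8
finger_force: 0.0
time: 39.0
tool_pos: [456.0, -11.5, 49.2]
tcp_rot: [3.141, -0.003, -0.0]
contact_force: [0.5, 0.4, 6.7]
grip_width: 13.0
finger_force: 30.0
time: 39.62
tool_pos: [456.6, -69.8, 212.2]
tcp_rot: [3.14, -0.007, 0.006]
contact_force: [1.5, -1.2, -0.6]
grip_width: 13.1
finger_force: 30.0
time: 40.12
tool_pos: [454.4, -190.8, 208.2]
tcp_rot: [-3.141, 0.001, -0.001]
contact_force: [0.3, 0.3, -0.8]
grip_width: 13.5
finger_force: 30.0
[ 454.4099174  -190.80694399  208.16588849]
```

View pics/w8b.png

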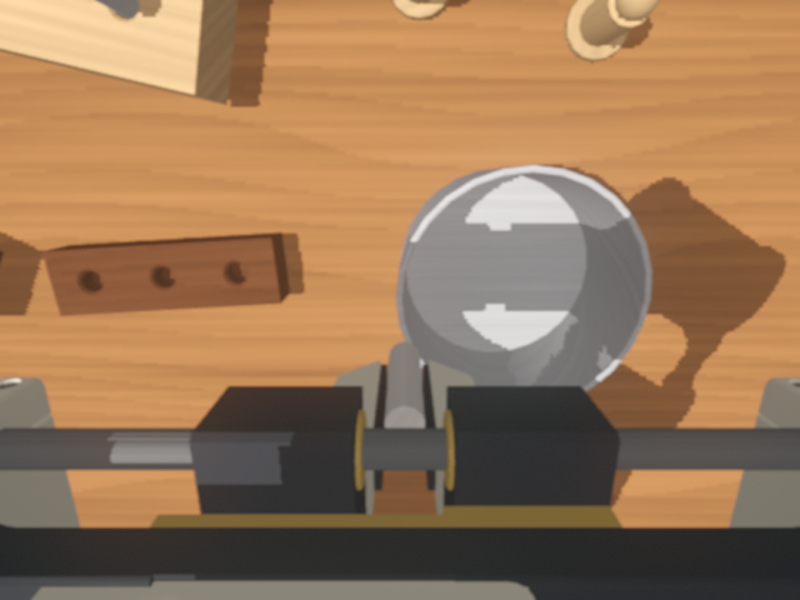

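```bash
python3 - <<'E'
from h import *
k=load('w8'); s=.7
f=lambda u,v,z: np.round(world(k,u*s,v*s,z),1)
print('far',f(530,165,95),'L',f(401,285,95),'R',f(652,280,95)); print('floor',f(405,263,5),f(587,263,5),f(497,177,5),f(497,350,5))
E
```

```text
far [ 534.7 -262.2   95. ] L [ 465.4 -189.6   95. ] R [ 468.4 -340.9   95. ]
floor [ 460.4 -192.     5. ] [ 460.2 -336.5    5. ] [ 526.1 -261.3    5. ] [ 385.9 -269.4    5. ]
```

```bash
python3 -m crank '[[0.001,0.0365,0,0,0,0],[0.001,0.0365,0,0,0,0],[0,0,0.05,0,0,0],[0,0,0.05,0,0,0],[0,0,0,0,0,0]]';python3 -m crank '[[0,0,0.03,0,0,0],[0,0,0.03,0,0,0],[0,0,0.003,0,0,0],[0,0,0,0,0,0],[0,0,0,0,0,0]]';for i in 1 2 3 4; do python3 -m crank '[[0,0,0.0015,0,0,0],[0,0,0,0,0,0]]'|sed -n '2p;4p'; done
```

```text
time: 40.8
tool_pos: [455.2, -261.3, 105.5]
tcp_rot: [-3.136, 0.006, 0.002]
contact_force: [0.1, 0.3, 1.0]
grip_width: 13.1
finger_force: 30.0
time: 41.42
tool_pos: [458.0, -264.9, 47.0]
tcp_rot: [3.14, -0.002, 0.0]
contact_force: [-0.5, 0.4, -0.1]
grip_width: 12.9
finger_force: 30.0
tool_pos: [457.0, -264.5, 44.0]
contact_force: [0.5, -0.1, 0.4]
tool_pos: [456.8, -264.3, 42.0]
contact_force: [0.3, -0.9, -1.3]
tool_pos: [456.8, -264.3, 40.5]
contact_force: [1.1, 0.2, 0.8]
tool_pos: [457.0, -264.5, 39.3]
contact_force: [0.7, -0.1, 1.0]
```

```bash
python3 -m crank '[[0,0,0.0007,0,0,0],[0,0,0,0,0,0],[0,0,0,0,0,0],[0,0,0,0,0,0],[0,0,0,0,0,0]]' 30;python3 -m crank '[[0,0,-0.02,0,0,0],[0,0,-0.04,0,0,0],[0,0,-0.06,0,0,0],[0,0,-0.06,0,0,0],[0.05,0,-0.03,0,0,0]]' ;python3 -m crank '[[0.05,0,0,0,0,0],[0.033,0,0,0,0,0],[0,0,0,0,0,0],[0,0,0,0,0,0],[0,0,0,0,0,0]]' 60
python3 - <<'E'
from h import *
print(T_tool()[:3,3])
c,k=cap('wrist','w9'); cv2.imwrite('pics/w9b.png',cv2.resize(c,(800,600),interpolation=cv2.INTER_CUBIC))
E
```

```text
time: 43.05
tool_pos: [456.9, -264.4, 38.4]
tcp_rot: [3.142, 0.0, -0.0]
contact_force: [-0.3, 1.0, -0.7]
grip_width: 27.2
finger_force: 0.0
time: 43.68
tool_pos: [506.5, -265.3, 253.2]
tcp_rot: [3.138, -0.004, -0.003]
contact_force: [1.5, -1.1, 0.5]
grip_width: 27.4
finger_force: 0.0
time: 44.3
tool_pos: [589.0, -264.6, 248.8]
tcp_rot: [3.141, 0.0, -0.001]
contact_force: [-0.3, -0.1, -0.1]
grip_width: 55.2
finger_force: 0.0
[ 589.02200337 -264.56648578  248.82466603]
```

View pics/w9b.png

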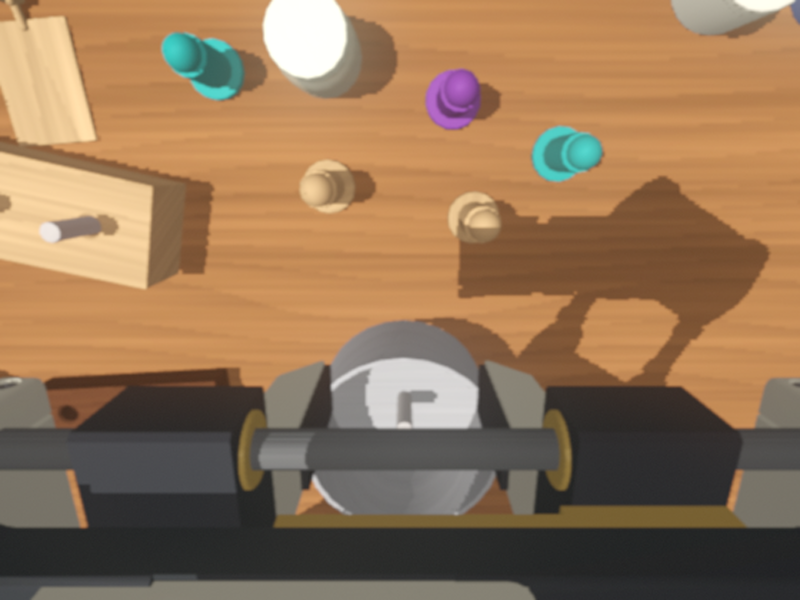

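Two plain wooden blanks, heads at (319,189) and (484,222). The turquoise (203,65), (567,153) and purple (455,98) ones are decoys. The short post stands in the tub.

```bash
python3 - <<'E'
from h import *
k=load('w9'); s=.7
f=lambda u,v,z: np.round(world(k,u*s,v*s,z),1)
for n,a,b in(('fig1',(319,189),(328,186)),('fig2',(484,222),(475,218)),('purple',(460,90),(453,98)),('turq',(582,152),(561,154))): print(n,f(*a,62),f(*b,4))
c,_=cap('top','t2'); print(world(load('top0'),0,0,0)[:0])
E
```

```text
fig1 [ 653.1 -203.7   62. ] [ 652.8 -201.     4. ]
fig2 [ 629.2 -324.3   62. ] [ 625.9 -326.3    4. ]
purple [ 718.4 -303.6   62. ] [ 720.8 -304.5    4. ]
turq [ 678.1 -391.3   62. ] [ 678.1 -395.2    4. ]
[]
```

```bash
python3 -m crank '[[0.032,-0.0313,0,0,0,0],[0.032,-0.0313,0,0,0,0],[0,0,0.05,0,0,0],[0,0,0.05,0,0,0],[0,0,0.04,0,0,0]]'|sed -n 2p; python3 -m crank '[[0,0,0,0,0,0],[0,0,0.03,0,0,0],[0,0,0.03,0,0,0],[0,0,0.021,0,0,0],[0,0,0,0,0,0]]';python3 -m crank '[[0,0,0,0,0,0],[0,0,0,0,0,0],[0,0,0,0,0,0],[0,0,0,0,0,0],[0,0,0,0,0,0]]' 0; python3 -m crank '[[0,0,-0.01,0,0,0],[0,0,-0.05,0,0,0],[0,0,-0.06,0,0,0],[0,0,0,0,0,0],[0,0,0,0,0,0]]'
```

```text
tool_pos: [653.0, -201.6, 106.7]
time: 45.65
tool_pos: [654.0, -202.1, 28.2]
tcp_rot: [3.142, 0.0, -0.001]
contact_force: [0.0, 0.7, 0.6]
grip_width: 55.1
finger_force: 0.0
time: 46.28
tool_pos: [654.3, -202.0, 28.4]
tcp_rot: [3.141, -0.001, -0.0]
contact_force: [-0.6, 0.8, 5.2]
grip_width: 27.6
finger_force: 30.0
time: 46.9
tool_pos: [653.5, -201.6, 147.2]
tcp_rot: [-3.141, 0.001, -0.0]
contact_force: [-0.4, 0.2, -1.9]
grip_width: 27.2
finger_force: 30.0
```

```bash
python3 -m crank '[[-0.0535,0.0208,0,0,0,0],[-0.0535,0.0208,0,0,0,0],[-0.0535,0.0208,0,0,0,0],[0,0,0,0,0,0],[0,0,0,0,0,0]]'|sed -n '2p;4p'; python3 -m crank '[[0,0,0.04,0,0,0],[0,0,0.04,0,0,0],[0,0,0.026,0,0,0],[0,0,0,0,0,0],[0,0,0,0,0,0]]';python3 -m crank '[[0,0,0.002,0,0,0],[0,0,0,0,0,0],[0,0,0,0,0,0]]'
```

```text
tool_pos: [493.3, -264.0, 146.5]
contact_force: [-0.4, -1.1, -0.1]
time: 48.15
tool_pos: [494.6, -264.1, 42.0]
tcp_rot: [3.141, -0.001, 0.001]
contact_force: [-0.3, -0.2, -0.0]
grip_width: 27.6
finger_force: 30.0
time: 48.52
tool_pos: [493.6, -264.3, 39.9]
tcp_rot: [3.141, -0.001, -0.0]
contact_force: [0.0, 1.2, -0.1]
grip_width: 27.2
finger_force: 30.0
```

```bash
python3 -m crank '[[0,0,0.005,0,0,0],[0,0,0,0,0,0],[0,0,0,0,0,0]]'|sed -n '2p;4p';python3 -m crank '[[0,0,0,0,0,0],[0,0,0,0,0,0],[0,0,0,0,0,0],[0,0,0,0,0,0],[0,0,0,0,0,0]]' 45;python3 -m crank '[[0,0,-0.02,0,0,0],[0,0,-0.05,0,0,0],[0,0,-0.06,0,0,0],[0,0,-0.06,0,0,0],[0,0,0,0,0,0]]' 60
python3 - <<'E'
from h import *
a=cv2.imread('pics/top0.png').astype(int); c,k=cap('top','t3'); d=np.abs(c.astype(int)-a).sum(2)
for n,p in(('fig2',(627,-325,30)),('lid',(605,314,14)),('fig1',(653,-202,30))):
    u,v=map(int,pix(k,p)); print(n,u,v,d[v-14:v+15,u-14:u+15].mean(), d[v-14:v+15,u-14:u+15].max())
E
```

```text
tool_pos: [493.4, -264.2, 34.3]
contact_force: [0.5, -0.1, -2.0]
time: 49.52
tool_pos: [493.4, -264.2, 34.4]
tcp_rot: [3.141, -0.0, -0.0]
contact_force: [-0.3, -0.3, 0.6]
grip_width: 41.2
finger_force: 0.0
time: 50.15
tool_pos: [495.5, -265.6, 229.9]
tcp_rot: [3.135, -0.009, -0.0]
contact_force: [-0.0, -1.4, -0.5]
grip_width: 55.3
finger_force: 0.0
fig2 397 213 31.845422116527942 213
lid 176 221 99.44708680142688 427
fig1 354 204 30.769322235434007 199
```

```bash
python3 - <<'E'
import cv2
c=cv2.imread('pics/t3.png'); cv2.imwrite('pics/t3b.png',cv2.resize(c[130:320,110:460],(800,434),interpolation=cv2.INTER_CUBIC))
E
```

```text
(no output)
```

View pics/t3b.png

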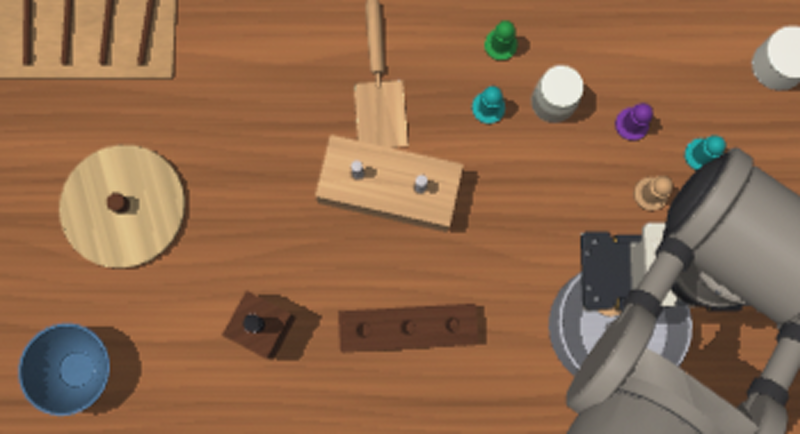

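The lid was knocked aside (knob now at crop (117,203)); figure 2 is still in place at (655,192).

```bash
python3 - <<'E'
from h import *
k=load('t3'); print(world(k,110+117*.4375,130+203*.4375,44),world(k,110+123*.4375,130+206*.4375,14))
E
python3 -m crank '[[0.0447,0.0203,0,0,0,0],[0.0447,0.0203,0,0,0,0],[0.0447,0.0203,0,0,0,0],[0,0,0.05,0,0,0],[0,0,0.05,0,0,0]]'|sed -n 2p; python3 -m crank '[[0,0,0,0,0,0],[0,0,0.04,0,0,0],[0,0,0.03,0,0,0],[0,0,0.026,0,0,0],[0,0,0,0,0,0]]';python3 -m crank '[[0,0,0,0,0,0],[0,0,0,0,0,0],[0,0,0,0,0,0],[0,0,0,0,0,0],[0,0,0,0,0,0]]' 0; python3 -m crank '[[0,0,-0.01,0,0,0],[0,0,-0.05,0,0,0],[0,0,-0.06,0,0,0],[0,0,0,0,0,0],[0,0,0,0,0,0]]'
```

```text
[607.15347073 350.27465433  44.        ] [608.32780223 350.86676384  14.        ]
tool_pos: [627.3, -324.8, 120.6]
time: 51.45
tool_pos: [627.0, -324.8, 27.9]
tcp_rot: [-3.14, 0.002, -0.0]
contact_force: [-0.3, 0.1, -0.8]
grip_width: 55.3
finger_force: 0.0
time: 52.08
tool_pos: [628.0, -325.3, 29.6]
tcp_rot: [3.141, -0.001, -0.0]
contact_force: [-0.8, 1.3, 6.2]
grip_width: 27.0
finger_force: 30.0
time: 52.7
tool_pos: [627.1, -324.9, 148.2]
tcp_rot: [-3.141, 0.001, -0.0]
contact_force: [0.2, -0.1, -2.4]
grip_width: 27.1
finger_force: 30.0
```

```bash
python3 -m crank '[[-0.0519,-0.0152,0,0,0,0],[-0.0519,-0.0152,0,0,0,0],[-0.0519,-0.0152,0,0,0,0],[-0.0519,-0.0152,0,0,0,0],[0,0,0,0,0,0]]'|sed -n '2p;4p'; python3 -m crank '[[0,0,0,0,0,0],[0,0,0.04,0,0,0],[0,0,0.04,0,0,0],[0,0,0.026,0,0,0],[0,0,0,0,0,0]]'|sed -n '2p;4p';python3 -m crank '[[0,0,0.005,0,0,0],[0,0,0,0,0,0],[0,0,0,0,0,0]]'
```

```text
tool_pos: [415.4, -261.5, 146.5]
contact_force: [1.3, -0.2, -0.2]
tool_pos: [419.8, -263.7, 40.2]
contact_force: [-1.0, 0.4, -0.1]
time: 54.32
tool_pos: [420.4, -264.6, 38.2]
tcp_rot: [3.14, -0.001, -0.0]
contact_force: [-0.3, 0.2, -0.2]
grip_width: 27.4
finger_force: 30.0
```

```bash
python3 -m crank '[[0,0,0,0,0,0],[0,0,0,0,0,0],[0,0,0,0,0,0],[0,0,0,0,0,0]]' 45|sed -n '2p;5p';python3 -m crank '[[0,0,-0.02,0,0,0],[0,0,-0.05,0,0,0],[0,0,-0.06,0,0,0],[0,0,-0.06,0,0,0],[0.017,-0.0559,0,0,0,0]]' 60|sed -n '2p'
python3 -m crank '[[0.017,-0.0559,0,0,0,0],[0.017,-0.0559,0,0,0,0],[0.017,-0.0559,0,0,0,0],[0.017,-0.0559,0,0,0,0],[0.017,-0.0559,0,0,0,0]]' |sed -n '2p'
python3 -m crank '[[0.017,-0.0559,0,0,0,0],[0.017,-0.0559,0,0,0,0],[0.017,-0.0559,0,0,0,0],[0.017,-0.0559,0,0,0,0],[0.017,-0.0559,0,0,0,0]]' |sed -n '2p'
python3 -m crank '[[0,0,0.05,0,0,0],[0,0,0,0,0,0],[0,0,0,0,0,0],[0,0,0,0,0,0]]' |sed -n '2p'
python3 - <<'E'
from h import *
print(T_tool()[:3,3])
c,k=cap('wrist','w10'); cv2.imwrite('pics/w10b.png',cv2.resize(c,(560,420)))
t,kt=cap('top','t4'); cv2.imwrite('pics/mix.png',np.hstack([cv2.resize(c,(400,300)),cv2.resize(t[200:320,320:480],(400,300),interpolation=cv2.INTER_CUBIC)]))
E
```

```text
tool_pos: [419.9, -264.3, 37.4]
grip_width: 41.6
tool_pos: [438.9, -211.7, 232.2]
tool_pos: [522.2, 73.0, 227.5]
tool_pos: [607.3, 352.4, 227.2]
tool_pos: [608.0, 350.2, 180.1]
[608.03830585 350.24116793 180.06019369]
```

View pics/mix.png

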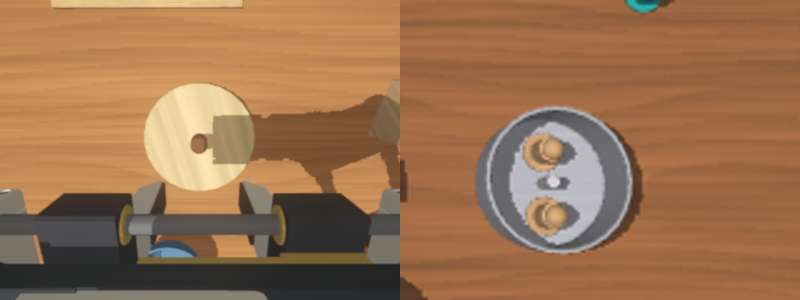

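```bash
python3 - <<'E'
from h import *
k=load('w10'); print(world(k,199*1.4,145*1.4,44), world(k,199*1.4,137*1.4,12))
kt=load('t4'); print('tub rim', world(kt,320+560*.0+160*.4,200+180*.4,95))
E
```

```text
[610.3899114  353.76263962  44.        ] [613.92397247 354.23204807  12.        ]
tub rim [ 455.75705419 -265.19059124   95.        ]
```

```bash
python3 -m crank '[[0.002,-0.002,0.05,0,0,0],[0,0,0.04,0,0,0],[0,0,0.04,0,0,0],[0,0,0,0,0,0],[0,0,0,0,0,0]]'|sed -n '2p;4p'; python3 -m crank '[[0,0,0.015,0,0,0],[0,0,0.013,0,0,0],[0,0,0,0,0,0],[0,0,0,0,0,0]]';python3 -m crank '[[0,0,0,0,0,0],[0,0,0,0,0,0],[0,0,0,0,0,0],[0,0,0,0,0,0],[0,0,0,0,0,0]]' 0
```

```text
tool_pos: [610.3, 353.0, 49.8]
contact_force: [0.5, 0.1, 0.9]
time: 58.42
tool_pos: [609.2, 352.7, 19.4]
tcp_rot: [3.142, -0.0, -0.0]
contact_force: [0.4, 0.1, -0.6]
grip_width: 55.0
finger_force: 0.0
time: 59.05
tool_pos: [609.1, 352.8, 19.6]
tcp_rot: [-3.141, -0.0, -0.0]
contact_force: [-0.5, 0.6, 1.9]
grip_width: 23.2
finger_force: 30.0
```

```bash
python3 -m crank '[[0,0,-0.02,0,0,0],[0,0,-0.05,0,0,0],[0,0,-0.055,0,0,0],[0,0,-0.055,0,0,0],[0,0,0,0,0,0]]' |sed -n '2,5p'
python3 -m crank '[[-0.01,0.03,0,0,0,0],[-0.0127,0.0515,0,0,0,0],[-0.0127,0.0515,0,0,0,0],[-0.0127,0.0515,0,0,0,0],[-0.0127,0.0515,0,0,0,0]]' |sed -n '2p'
python3 -m crank '[[-0.0127,0.0515,0,0,0,0],[-0.0127,0.0515,0,0,0,0],[-0.0127,0.0515,0,0,0,0],[-0.0127,0.0515,0,0,0,0],[-0.0127,0.0515,0,0,0,0]]' |sed -n '2p'
python3 -m crank '[[-0.0127,0.0515,0,0,0,0],[-0.0127,0.0515,0,0,0,0],[-0.0033,0.0205,0,0,0,0],[0,0,0,0,0,0],[0,0,0,0,0,0]]' |sed -n '2,6p'
python3 -m crank '[[0,0,0.03,0,0,0],[0,0,0.03,0,0,0],[0,0,0,0,0,0],[0,0,0,0,0,0]]' |sed -n '2,6p'
```

```text
tool_pos: [611.3, 353.5, 207.3]
tcp_rot: [-3.137, -0.012, -0.0]
contact_force: [-0.3, 0.4, -1.3]
grip_width: 23.3
tool_pos: [546.9, 114.9, 199.1]
tool_pos: [483.4, -142.2, 199.2]
tool_pos: [456.0, -263.0, 199.2]
tcp_rot: [-3.141, 0.001, 0.001]
contact_force: [-1.4, -0.3, -1.8]
grip_width: 23.6
finger_force: 30.0
tool_pos: [456.8, -263.9, 140.5]
tcp_rot: [3.141, -0.001, 0.001]
contact_force: [-0.6, -0.1, -0.8]
grip_width: 23.6
finger_force: 30.0
```

```bash
python3 -m crank '[[0,0,0.012,0,0,0],[0,0,0.01,0,0,0],[0,0,0,0,0,0],[0,0,0,0,0,0]]' |sed -n '2p;4p';for i in 1 2 3 4 5 6; do python3 -m crank '[[0,0,0.002,0,0,0],[0,0,0,0,0,0]]'|sed -n '2p;4p'; done
```

```text
tool_pos: [456.0, -264.5, 117.5]
contact_force: [0.4, 0.0, -1.1]
tool_pos: [455.9, -264.4, 115.4]
contact_force: [-0.6, -0.3, -3.0]
tool_pos: [455.8, -264.3, 113.3]
contact_force: [0.0, -0.9, -1.3]
tool_pos: [455.8, -264.3, 111.2]
contact_force: [-0.7, 0.1, -2.4]
tool_pos: [455.8, -264.3, 109.2]
contact_force: [0.4, 1.1, -1.4]
tool_pos: [456.0, -264.5, 108.6]
contact_force: [-2.7, 1.5, 7.0]
tool_pos: [456.1, -264.5, 108.5]
contact_force: [-6.7, 4.6, 23.3]
```

Seated at the expected height (108.5). Release, back off and check.

```bash
python3 -m crank '[[0,0,-0.002,0,0,0],[0,0,0,0,0,0],[0,0,0,0,0,0],[0,0,0,0,0,0],[0,0,0,0,0,0]]' 50|sed -n '2,5p';python3 -m crank '[[0,0,-0.03,0,0,0],[0,0,-0.05,0,0,0],[0,0,-0.05,0,0,0],[-0.03,0.03,0,0,0,0],[-0.03,0.05,0,0,0,0]]' |sed -n 2p;python3 -m crank '[[-0.03,0.06,0,0,0,0],[-0.02,0.06,0,0,0,0],[0,0.03,0,0,0,0],[0,0,0,0,0,0],[0,0,0,0,0,0]]' |sed -n 2p
python3 - <<'E'
from h import *
t,_=cap('top','t5'); s,_=cap('scene','s5'); cv2.imwrite('pics/fin.png',np.vstack([cv2.resize(t[140:320,100:480],(633,300),interpolation=cv2.INTER_CUBIC),cv2.resize(s[90:340,100:480],(456,300),interpolation=cv2.INTER_CUBIC).copy() if 0 else cv2.resize(s[90:310,100:560],(633,300),interpolation=cv2.INTER_CUBIC)]))
E
```

```text
tool_pos: [455.9, -264.3, 107.2]
tcp_rot: [-3.141, 0.0, -0.0]
contact_force: [-0.1, 1.1, 1.0]
grip_width: 45.8
tool_pos: [395.8, -344.2, 238.3]
tool_pos: [348.3, -488.7, 237.1]
```

View pics/fin.png

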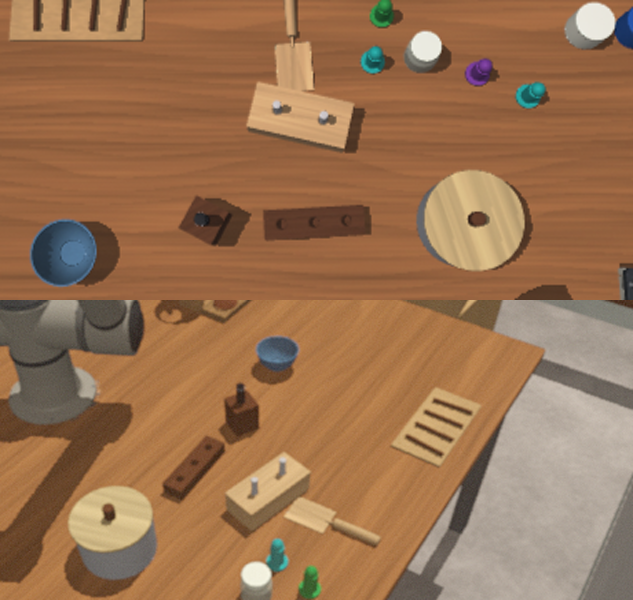

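Posts stand in the stand, the rod is in its holder, the lid is level on the tub, no wooden blanks remain, and the bystanders are in place.

```bash
python3 -c "
from plant import bot
print(bot.close_job())"
```

```text
the job is handed in; nothing more can be done
None
```

The job is done and handed in. I sounded the left socket at 42 mm and the right at 30 mm, put the rod back in its holder, and set the long post on the left and the medium post on the right. The short post and both wooden blanks are in the tub with its lid fully on, and the bowl, spatula and jar were left alone. It took about 65 s; no verdict came back.

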